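# Nip a freshly bound book in a tabletop jack press

## Robot

A 7-joint arm with a two-finger parallel gripper is mounted at the origin on the work surface. World frame = base frame: x ahead of the robot, y to its left, z up, the work surface at z = 0. Lengths are in mm, angles in rad, forces in N, time in s.
With the tool pointing down it reaches from about 400 to 875 mm from the base axis. Payload 19.3 kg.
Tool frame: the origin (TCP) lies midway between the tips of the shut fingers; the grasp point (between the pads) lies 19 mm behind it (tcp_to_grasp is the distance from the TCP to the grasp point, in mm); z points along the fingers, y is the direction in which the jaws open and shut (so a half turn about z gives the same grasp; the last joint's range is limited). The gripper opens to 85 mm and grips with 20 to 120 N. Pads are 22 mm wide; open, the fingers measure 114 mm over their backs; the gripper's body (76 mm by 85 mm) begins 54 mm behind the grasp point. The pads swing forward as they close: fully open they stand 13 mm farther back than shut.
Start: joints at [-1.302, 0.521, -0.036, 1.599, 0.021, 1.021, -0.113], TCP at [207.74, 589.456, 231.291] pointing down, gripper open.
Joint ranges: [-2.91, 2.91], [-0.3, 2.13], [-1.5, 1.42], [0.17, 2.43], [-1.26, 4.41], [0.16, 1.93], [-2.52, 2.52]. Speed limits (rad/s): [1.89, 1.89, 2.39, 2.39, 3.01, 3.01, 3.01].

## Interface

Orientations are given as a unit quaternion [w, x, y, z].
In Python, from workcell import * gives the robot as it stands.
- The arm moves only by the tool play_rows, never from a script. Its argument "increments" is a list of rows, each an object with "delta_pos": the shift along the world's x, y, z in mm, a list of three; "turn": the turn about the world's z in rad. In form: [{"delta_pos": [dx, dy, dz], "turn": turn}, ...]. A call has exactly 5 rows; each row shifts and turns the commanded pose from where the row before left it; what a row does not reach is not made up. A row lasts 1/12 s, in which the tool goes at most 41.7 mm and 7.16 degrees, less where a joint would pass 70% of its speed; a pose out of reach is approached as far as the arm can. A call with a gripper value outside its range is refused whole. "gripper" is the opening, from 0 (shut) to 1 (fully open), set as the call begins (left out, the last holds). The fingers move at their own pace and stop on an object; "force" is the grip in N (left out, the last holds). Time passes only in rows, so rows that do not move let the fingers close, or fill a call up. It gives the time, the measured TCP pose, the force and the opening at its end, in the units of the state.
- observe(): the state, without advancing time (a new reading comes with each control period).
- read_camera(name): name is "scene" or "side" or "wrist"; returns the picture (480x640x3 uint8, red, green, blue); there is no depth.
- camera_model(name): a dict with "fx", "fy", "cx", "cy" (pixels), "xyz" and "orientation" of the camera in the world; the wrist camera has in their place "T_tool_cam" (4x4, takes a point from camera to tool coordinates, whose origin is the TCP and whose axes are the flange's). Camera axes: x right, y up, looking along -z (the intrinsics and any distortion apply to the point x, -y, -z); pixel columns grow to the right and rows downward; lengths in mm; the calibration is good to about 2 mm. A picture is of the moment at which its call begins: read the wrist's pose just before it. camera_model takes no time and is no camera call.
- finish_job(): hands the job in, once; it reports no verdict.
The state is a dict: "time_s": time; "joint_pos": joint angles; "qvel": joint speeds; "tau": joint torques, N m; "position": TCP position; "orientation": TCP orientation; "force": force on the tool from outside, world axes, zero at the start; "torque": the same for the moment, N m; "grip_width": finger opening in mm.
Only numpy, scipy, OpenCV 4.12 (cv2) and the standard library are available. Lean on these libraries where they do the work, as an engineer would, in place of code of your own. Each camera call takes 0.05 s, during which the arm holds its last target. There are 200 camera calls.

## Task

A freshly glued book lies on the pulled-out loading tray of the tabletop jack press. Push the tray fully home, set the bottle jack with its saddle centred under the lift pad in the middle of the press's platen, then pump the jack's handle until the book is nipped tight against the head and the handle goes down no further before its lower end stop. Finish still leaning on the handle so that the book stays pressed, with nothing else of the press touched by the hand, and leave the other things on the bench alone.

Things in the scene. Friction and masses are not known exactly. Their poses are not given: they have to be found in the camera images.
- press: Fixed tabletop book press. Origin on the bench under the lift pad; x points away from its open front (tray and jack side), y along the line of the posts. Grey base plate 340 mm wide, upper face 10 mm above the bench, reaching 205 mm to the front and 95 mm to the back. Two steel posts 24 mm thick, 330 mm high, 140 mm to either side.
- head: Fixed head of the press: plywood plate 120 x 210 mm, lower face 251 mm above the bench, under a grey beam 50 mm deep and 340 mm wide, top 301 mm above the bench. A dome nut on the beam stands exactly above the lift pad. Origin and axes as press.
- platen (a joint): Height in m of the rising plywood platen (170 x 330 x 15 mm) that slides on the posts and carries the tray: 0 resting on its stops, grows upwards. With tray and book it weighs about 1.25 kg. The book meets the head at about 0.011.
- lift_pad (a point): The marked lift point: centre of the lower face of the round aluminium pad (40 mm across, 12 mm deep) under the middle of the platen, 168 mm above the bench while the platen is down. Black centre marks on the platen's front and back edges and the dome nut on the head show it. Rises with the platen.
- tray (a joint): How far in m the plywood loading tray is pulled out of the platen towards the front of the press (-x of press): 0 fully home, starts 0.065 to 0.085. It slides stiffly (about 2 N) and stays where it is left; the book rides loose in it.
- tray_handle (a point): Middle of the tray's level steel bar handle (100 mm long along y of press, about 10 mm thick, 35 mm in front of the tray's front face); 211 mm above the bench while the platen is down. When the tray is home it stands 124 mm in front of the lift pad, clear of the head above.
- book: The freshly bound grey book, 120 x 130 x 40 mm, about 0.4 kg, lying flat in the tray (inside 160 x 150 mm, walls 13 mm above its floor). Origin in the middle of its underside. 11 mm of air lies between it and the head.
- jack: Small grey bottle jack, loose, 0.95 kg, on the base plate before the lift pad. Foot 135 x 85 x 18 mm, reservoir 60 mm across, saddle top 148 mm up when down. Origin under the ram in the foot's underside; z up, handle to -x; foot reaches 80 mm to -x, 55 mm to +x. Slides by its handle. Until the saddle carries load, over about 4 N up or down at the grip can tip it.
- ram (a joint): How far in m the jack's ram is out: 0 at the start (saddle then 10 mm below the lift pad), at most 0.045. A full downstroke of the handle raises it about 10 mm, in steps of 5 mm; it stays up under its load when the handle is lifted. The book is nipped at about 0.021.
- saddle (a point): Centre of the top face of the jack's round saddle (32 mm across), on the ram; it rises with it.
- handle (a joint): Angle in rad of the pump handle: 0 level, its lower end stop, where it starts; 0.75 fully raised; stays about where left. Pushing down takes about 3 N with the ram free, 5 to 7 N raising the platen; with the book against the head it comes to a firm stop, at about 0.2 to 0.35 on the third full downstroke. If it reaches 0 first, lift it and pump again.
- handle_grip (a point): Middle of the handle's round black rubber grip, 26 mm across, 90 mm long, 170 mm from the pivot (free end 215 mm). The pivot, along y of jack, is 42 mm to -x of the ram's axis and 86 mm above the jack's underside. Lifting takes 1 to 2 N. Once it stops, each newton more here adds about 10 N on the book; 10 to 15 N is a good hold, lost when let go.
- bottle: Bystander: amber water bottle, 76 mm across, 200 mm high. Origin under its centre.
- paste_jar: Bystander: white paste jar, 68 mm across, 75 mm high. Origin under its centre.
- clip_box: Bystander: small paper box of clips, 50 x 75 x 35 mm. Origin under its centre.
- notebook: Bystander: blue notebook, 100 x 140 x 22 mm. Origin under its centre.
There are look-alikes about, which are no part of the job. Several things have the shape of the book; the one meant has the colours described above.

How it is judged (in metres and radians):
On the way, in this order (a step that is already met when the one before it is completed fails the run):
1. the tray is home and the jack's saddle stands under the lift pad, before the platen is lifted (value of joint tray below 0.005 m and horizontal distance between saddle and lift_pad below 0.01 m and value of joint platen below 0.003 m and angle between jack's own z axis and vertical below 0.06 rad), for 0.2 s.
2. the jack has been pumped and carries the platen (value of joint platen above 0.006 m and value of joint ram above 0.015 m), for 0.1 s.
At the end, for the whole second after the job is handed in: Through the last second: tray home (within 5 mm), jack upright (within 0.06 rad) with its saddle within 12 mm of the lift pad's centre, the book pressed against the head with more than 25 N, the robot still on the jack (its handle) and touching neither the press nor the book (value of joint tray below 0.005 m and horizontal distance between saddle and lift_pad below 0.012 m and angle between jack's own z axis and vertical below 0.06 rad and contact force between book and head above 25 N and contact force between any of the fingers, the arm and jack above 2 N and contact force between each of the fingers, the arm and press below 1 N and contact force between each of the fingers, the arm and book below 1 N); the arm keeps its last pose, push and grip.
It fails at once if a bystander is moved by more than 30 mm (distance of any of bottle, paste_jar, clip_box, notebook from where it was at the start of the episode above 0.03 m).
It fails at once if the book is tipped off the tray (angle between book's own z axis and vertical above 0.3 rad).
It fails at once if the jack is tipped over (angle between jack's own z axis and vertical above 0.35 rad).
It also fails if it takes over 64 s, if anything falls off the work surface, if the arm or the gripper's body presses on something with over 40 N, if the wrist force passes 120 N, or if a joint passes its speed limit or range.

## Working session

There is one attempt and no reset: what is moved stays moved. The work goes in short steps, Python scripts to look and compute and a tool call to move; the robot and the scene stay as the last step left them, time stands still between calls to the robot, and variables do not carry over. Pictures are saved under pics/ and viewed, about 8 in all and at most 12, crops included, and the job is handed in when it is done.

Besides the shell and the picture viewer there is one more tool, called by a JSON object that holds its "fn" and its "kwargs", one argument or row to a line. play_rows: Moves the arm, as the interface text tells. Its arguments: {"type":"object","properties":{"increments":{"type":"array"},"gripper":{"type":"number"},"force":{"type":"number"}},"required":["increments"]}

```bash
ls; mkdir -p pics
python3 - <<'E'
from workcell import *
import cv2
s=observe();print({k:s[k] for k in('time_s','position','orientation','force','grip_width')})
for n in('scene','side'):
    cv2.imwrite(f'pics/{n}0.png',read_camera(n)[:,:,::-1]);print(n,camera_model(n))
print(camera_model('wrist'))
E
```

```text
pics
{'time_s': 0.0, 'position': array([207.67070791, 589.14674062, 230.73689144]), 'orientation': array([-4.21504370e-05,  1.68623686e-01,  9.85680346e-01, -5.54289255e-04]), 'force': array([-0.27150426,  0.1150199 ,  0.65971288]), 'grip_width': 85.53984259156968}
scene {'fx': 451.05794970469856, 'fy': 451.05794970469856, 'cx': 313.3342004534139, 'cy': 235.97654506708793, 'xyz': array([ 567.76135694, -381.13021396, 1324.90432596]), 'orientation': array([0.98836966, 0.15032408, 0.00186083, 0.02290466])}
side {'fx': 515.0959057933736, 'fy': 515.0959057933736, 'cx': 316.64260999564885, 'cy': 233.23391998982012, 'xyz': array([ 773.4747011 ,  302.95439488, 1236.15211502]), 'orientation': array([0.32502694, 0.05243709, 0.15607629, 0.93126153])}
{'fx': 407.4254832602375, 'fy': 407.4254832602375, 'cx': 320.10092480673836, 'cy': 237.06997488083908, 'T_tool_cam': array([[ 4.67686211e-04,  9.50454990e-01,  3.10861857e-01,
         8.06735772e+01],
       [ 9.99999866e-01, -5.13481030e-04,  6.54775035e-05,
        -7.09828529e-01],
       [ 2.21855086e-04,  3.10861785e-01, -9.50455102e-01,
        -1.43702116e+02],
       [ 0.00000000e+00,  0.00000000e+00,  0.00000000e+00,
         1.00000000e+00]])}
```

View pics/scene0.png

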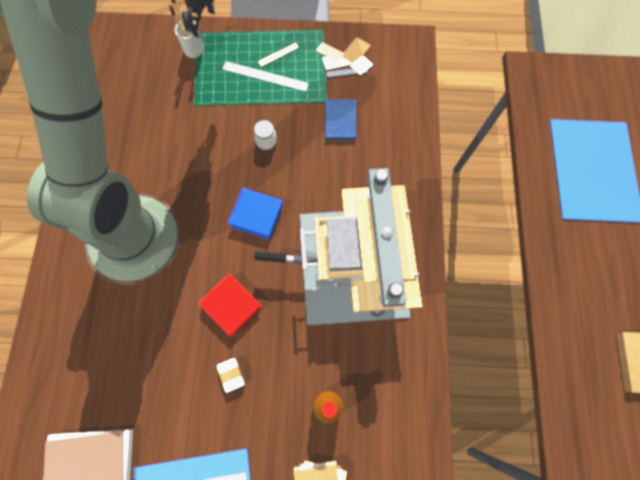

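View pics/side0.png

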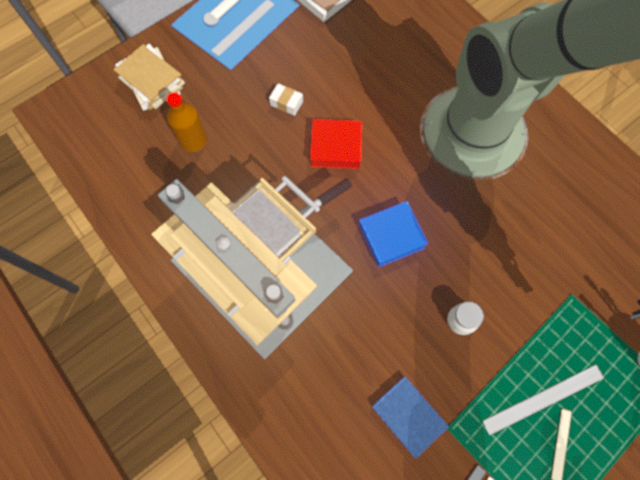

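The scene view shows the press: dome nut at (387,232), post tops at (381,176) and (396,289), jack handle grip around (256–285,257). 

Possible confusions for the book are the red block (230,304) and the bright blue block (255,212). The grey one in the tray at (343,243) is the one meant. The jack is the only grey one, with its black grip at (270,257). The side view shows the dome nut at (223,242), posts at (174,191) and (273,292), and the grip from (318,205) to (350,185).

```bash
cat > h.py <<'E'
from workcell import *
import numpy as np, cv2
from scipy.spatial.transform import Rotation as R
def q2R(q): return R.from_quat([q[1],q[2],q[3],q[0]]).as_matrix()
def cam(n):
    m=camera_model(n)
    if n=='wrist':
        s=observe();T=np.eye(4);T[:3,:3]=q2R(s['orientation']);T[:3,3]=s['position'];T=T@np.array(m['T_tool_cam'])
        return m,T[:3,:3],T[:3,3]
    return m,q2R(m['orientation']),np.array(m['xyz'])
def onz(C,uv,z):
    m,Rm,p=C;d=Rm@np.array([(uv[0]-m['cx'])/m['fx'],-(uv[1]-m['cy'])/m['fy'],-1]);return p+d*(z-p[2])/d[2]
def proj(C,X):
    m,Rm,p=C;c=Rm.T@(np.array(X)-p);return np.array([m['cx']+m['fx']*c[0]/-c[2],m['cy']-m['fy']*c[1]/-c[2]])
def st():
    s=observe();print('t',round(s['time_s'],2),'p',np.round(s['position'],1),'yaw',np.round(R.from_matrix(q2R(s['orientation'])).as_euler('xyz'),3),'F',np.round(s['force'],1),'w',round(s['grip_width'],1))
E
python3 - <<'E'
from h import *
S,D=cam('scene'),cam('side')
for nm,a,b,z in[('postL',(381,174),(174,190),332),('dome',(387,232),(223,242),310),('postR',(396,288),(273,291),332),('tip',(256,256),(350,184),96),('gripin',(285,258),(318,205),96)]:
    print(nm,onz(S,a,z).round(0),onz(D,b,z).round(0))
a=cv2.imread('pics/scene0.png')[150:340,235:435];b=cv2.imread('pics/side0.png')[160:360,140:370]
cv2.imwrite('pics/c.png',np.hstack([cv2.resize(a,(400,380),interpolation=2),cv2.resize(b,(400,380),interpolation=2)]))
st()
E
```

```text
postL [712.  92. 332.] [ 742. -181.  332.]
dome [730. -47. 310.] [728. -45. 310.]
postR [ 746. -185.  332.] [712.  95. 332.]
tip [396. -65.  96.] [392. -55.  96.]
gripin [478. -67.  96.] [487. -60.  96.]
t 0.1 p [207.6 589.2 230.8] yaw [-3.141  0.     2.803] F [-0.5 -0.1  0.4] w 85.5
```

View pics/c.png

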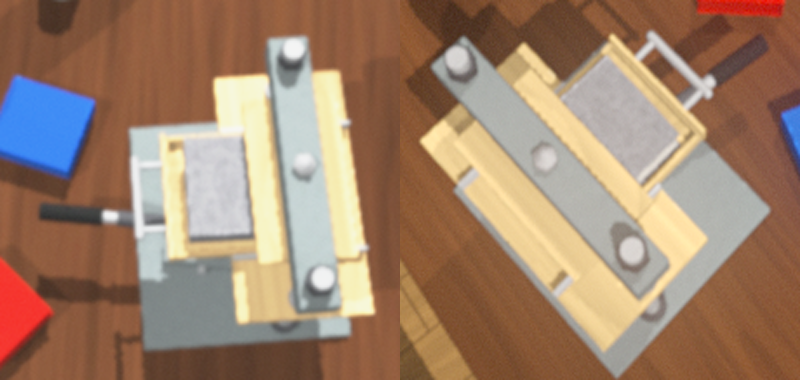

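Run:
```python
from h import *
S,D=cam('scene'),cam('side')
for a,b,z in[((303,230),(285,180),211),((305,267.5),(317,210),211)]: print(onz(S,a,z).round(0),onz(D,b,z).round(0))
```

```text
[528. -20. 211.] [ 535. -114.  211.]
[ 538. -119.  211.] [524. -16. 211.]
```

{"fn": "play_rows", "kwargs": {
  "increments": [
    {"delta_pos": [13, -32, 4], "turn": 0.1},
    {"delta_pos": [13, -32, 4], "turn": 0.1},
    {"delta_pos": [13, -32, 4], "turn": 0.1},
    {"delta_pos": [13, -32, 4], "turn": 0.1},
    {"delta_pos": [13, -32, 4], "turn": 0.05}
  ],
  "gripper": 0
}}

```text
time_s: 0.52
position: [273.0, 427.7, 251.2]
orientation: [-0.0, -0.059, 0.998, -0.0]
force: [1.1, -0.9, 0.5]
grip_width: 25.5
```

{"fn": "play_rows", "kwargs": {
  "increments": [
    {"delta_pos": [13, -32, 4], "turn": 0},
    {"delta_pos": [13, -32, 4], "turn": 0},
    {"delta_pos": [13, -32, 4], "turn": 0},
    {"delta_pos": [13, -32, 4], "turn": 0},
    {"delta_pos": [13, -32, 4], "turn": 0}
  ]
}}

```text
time_s: 0.93
position: [337.9, 267.7, 271.4]
orientation: [-0.0, -0.056, 0.998, -0.0]
force: [1.0, 0.2, 0.0]
grip_width: -0.0
```

{"fn": "play_rows", "kwargs": {
  "increments": [
    {"delta_pos": [13, -32, 4], "turn": 0},
    {"delta_pos": [13, -32, 4], "turn": 0},
    {"delta_pos": [13, -32, 4], "turn": 0},
    {"delta_pos": [13, -32, 4], "turn": 0},
    {"delta_pos": [13, -32, 4], "turn": 0}
  ]
}}

```text
time_s: 1.35
position: [402.9, 107.7, 291.6]
orientation: [0.0, -0.056, 0.998, 0.0]
force: [1.2, -0.0, -0.0]
grip_width: -0.1
```

{"fn": "play_rows", "kwargs": {
  "increments": [
    {"delta_pos": [8, -32, 0], "turn": 0},
    {"delta_pos": [8, -32, 0], "turn": 0},
    {"delta_pos": [8, -32, 0], "turn": 0},
    {"delta_pos": [8, -32, 0], "turn": 0},
    {"delta_pos": [8, -20, 0], "turn": 0}
  ]
}}

```text
time_s: 1.77
position: [442.5, -41.7, 291.3]
orientation: [-0.0, -0.054, 0.999, -0.0]
force: [0.4, 1.1, -0.3]
grip_width: 0.2
```

Run:
```python
from h import *
st();C=cam('wrist');cv2.imwrite('pics/w1.png',read_camera('wrist')[:,:,::-1])
np.save('C1.npy',np.c_[C[1],C[2]])
print(proj(C,(531,-67,211)),proj(C,(394,-60,96)),proj(C,(482,-64,96)),proj(C,(729,-46,310)))
```

```text
t 1.77 p [442.5 -41.7 291.3] yaw [-3.141 -0.    -3.033] F [ 0.4  1.1 -0.3] w 0.2
[266.97774449 372.90738436] [304.70566774 143.44876587] [290.44171843 244.43415005] [258.2404117  777.53570451]
```

View pics/w1.png

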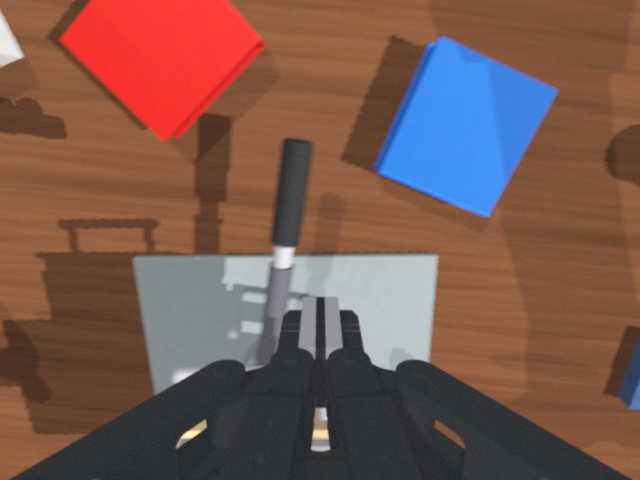

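The wrist view shows the grip from (297,141) to (285,245), the rod running on to about (274,325), and the base plate's front edge level at row 255, with corners at (135,256) and (437,255). So the tool yaw matches the press.

Run:
```python
from h import *
C=cam('wrist')
for uv,z in[((297,141),96),((285,245),96),((274,325),96),((135,256),10),((437,255),10)]: print(uv,onz(C,uv,z).round(1))
```

```text
(297, 141) [394.  -68.9  96. ]
(285, 245) [484.3 -71.4  96. ]
(274, 325) [565.  -75.3  96. ]
(135, 256) [ 545.9 -241.5   10. ]
(437, 255) [508.6  93.1  10. ]
```

{"fn": "play_rows", "kwargs": {
  "increments": [
    {"delta_pos": [9.5, -6, -18.2], "turn": 0},
    {"delta_pos": [9.5, -6, -18.2], "turn": 0},
    {"delta_pos": [9.5, -6, -18.2], "turn": 0},
    {"delta_pos": [9.5, -6, -18.2], "turn": 0},
    {"delta_pos": [9.5, -6, -18.2], "turn": 0}
  ]
}}

```text
time_s: 2.23
position: [490.5, -68.7, 199.2]
orientation: [-0.0, -0.056, 0.998, 0.0]
force: [0.8, 0.2, -0.1]
grip_width: 0.1
```

{"fn": "play_rows", "kwargs": {
  "increments": [
    {"delta_pos": [10, 1.1, 0], "turn": 0},
    {"delta_pos": [10, 1.1, 0], "turn": 0},
    {"delta_pos": [10, 1.1, 0], "turn": 0},
    {"delta_pos": [10, 1.1, 0], "turn": 0},
    {"delta_pos": [10, 1.1, 0], "turn": 0}
  ]
}}

```text
time_s: 2.65
position: [541.4, -62.4, 201.2]
orientation: [0.0, -0.056, 0.998, 0.0]
force: [-1.3, 1.0, 0.3]
grip_width: -0.2
```

{"fn": "play_rows", "kwargs": {
  "increments": [
    {"delta_pos": [7, 0.8, 0], "turn": 0},
    {"delta_pos": [7, 0.8, 0], "turn": 0},
    {"delta_pos": [7, 0.8, 0], "turn": 0},
    {"delta_pos": [7, 0.8, 0], "turn": 0},
    {"delta_pos": [7, 0.8, 0], "turn": 0}
  ]
}}

```text
time_s: 3.07
position: [575.9, -58.9, 200.4]
orientation: [0.0, -0.056, 0.998, 0.0]
force: [-1.3, 0.6, 0.9]
grip_width: 0.2
```

{"fn": "play_rows", "kwargs": {
  "increments": [
    {"delta_pos": [3, 0.3, 0], "turn": 0},
    {"delta_pos": [3, 0.3, 0], "turn": 0},
    {"delta_pos": [3, 0.3, 0], "turn": 0},
    {"delta_pos": [2, 0.2, 0], "turn": 0},
    {"delta_pos": [0, 0, 0], "turn": 0}
  ]
}}

```text
time_s: 3.48
position: [586.6, -57.9, 200.3]
orientation: [0.0, -0.056, 0.998, -0.0]
force: [0.1, 0.5, -1.5]
grip_width: 0.4
```

{"fn": "play_rows", "kwargs": {
  "increments": [
    {"delta_pos": [1, 0.1, 0], "turn": 0},
    {"delta_pos": [1, 0.1, 0], "turn": 0},
    {"delta_pos": [1, 0.1, 0], "turn": 0},
    {"delta_pos": [1, 0.1, 0], "turn": 0},
    {"delta_pos": [0, 0, 0], "turn": 0}
  ]
}}

```text
time_s: 3.9
position: [590.4, -57.6, 200.3]
orientation: [0.0, -0.056, 0.998, -0.0]
force: [-0.7, -0.6, -0.2]
grip_width: 0.0
```

Run:
```python
from h import *
st()
a=read_camera('scene')[:,:,::-1][150:340,235:435];b=read_camera('side')[:,:,::-1][130:330,150:380]
cv2.imwrite('pics/c2.png',np.hstack([cv2.resize(a,(400,380),interpolation=2),cv2.resize(b,(400,380),interpolation=2)]))
```

```text
t 3.9 p [590.4 -57.6 200.3] yaw [-3.142  0.    -3.03 ] F [-0.7 -0.6 -0.2] w 0.0
```

View pics/c2.png

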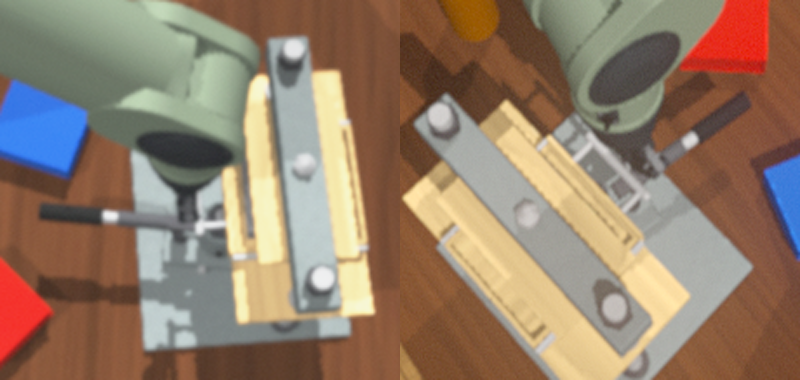

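The tray has moved in with the bar against the fingers, at about (235,225) in the left crop, and is nearly home. I'll push on until it meets the stop.

{"fn": "play_rows", "kwargs": {
  "increments": [
    {"delta_pos": [1, 0.1, 0], "turn": 0},
    {"delta_pos": [1, 0.1, 0], "turn": 0},
    {"delta_pos": [1, 0.1, 0], "turn": 0},
    {"delta_pos": [1, 0.1, 0], "turn": 0},
    {"delta_pos": [0, 0, 0], "turn": 0}
  ]
}}

```text
time_s: 4.42
position: [591.3, -57.5, 199.9]
orientation: [-0.003, -0.055, 0.998, 0.0]
force: [-24.1, -0.0, 14.3]
grip_width: -0.2
```

{"fn": "play_rows", "kwargs": {
  "increments": [
    {"delta_pos": [0.5, 0.1, 0], "turn": 0},
    {"delta_pos": [0.5, 0.1, 0], "turn": 0},
    {"delta_pos": [0.5, 0.1, 0], "turn": 0},
    {"delta_pos": [0.5, 0, 0], "turn": 0},
    {"delta_pos": [0, 0, 0], "turn": 0}
  ]
}}

```text
time_s: 4.83
position: [591.5, -57.5, 199.8]
orientation: [-0.005, -0.055, 0.998, 0.0]
force: [-38.3, 0.2, 23.4]
grip_width: 0.2
```

{"fn": "play_rows", "kwargs": {
  "increments": [
    {"delta_pos": [-20, 0, 0], "turn": 0},
    {"delta_pos": [-34, -3, 0], "turn": -0.04},
    {"delta_pos": [-34, -3, 0], "turn": -0.04},
    {"delta_pos": [-34, -3, 0], "turn": -0.04},
    {"delta_pos": [-34, -4, 0], "turn": -0.03}
  ],
  "gripper": 0.75,
  "force": 20
}}

```text
time_s: 5.25
position: [438.8, -69.8, 200.2]
orientation: [0.0, 0.02, 1.0, 0.0]
force: [0.8, -0.6, 0.1]
grip_width: 60.6
```

{"fn": "play_rows", "kwargs": {
  "increments": [
    {"delta_pos": [0, 0, 0], "turn": 0},
    {"delta_pos": [0, 0, 0], "turn": 0},
    {"delta_pos": [0, 0, 0], "turn": 0},
    {"delta_pos": [0, 0, 0], "turn": 0},
    {"delta_pos": [0, 0, 0], "turn": 0}
  ]
}}

```text
time_s: 5.67
position: [441.0, -69.8, 200.2]
orientation: [0.0, 0.019, 1.0, -0.0]
force: [0.3, -0.7, -0.9]
grip_width: 64.0
```

Run:
```python
from h import *
st();C=cam('wrist');cv2.imwrite('pics/w2.png',read_camera('wrist')[:,:,::-1])
a=cv2.imread('pics/w2.png');b=read_camera('side')[:,:,::-1]
b=b[130:330,150:380]
cv2.imwrite('pics/w2c.png',np.hstack([cv2.resize(a,(480,360)),cv2.resize(b,(320,278))[:278].copy() if 0 else np.vstack([cv2.resize(b,(320,278)),np.zeros((82,320,3),np.uint8)])]))
```

```text
t 5.67 p [441.  -69.8 200.2] yaw [-3.141  0.     3.103] F [ 0.3 -0.7 -0.9] w 64.0
```

View pics/w2c.png

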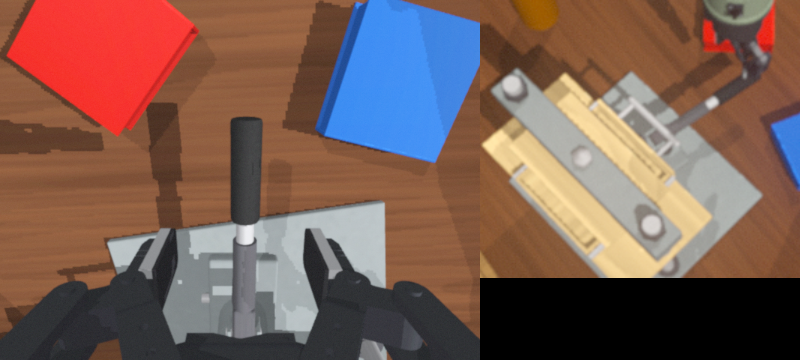

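The handle runs vertically in the wrist image: tip (328,157), grip inner end (324,296), both full-res. It is centred between the open fingers, and the tray is home.

Run:
```python
from h import *
C=cam('wrist')
for uv,z in[((328,157),96),((324,296),96),((324,440),96)]: print(uv,onz(C,uv,z).round(1))
```

```text
(328, 157) [390.4 -63.6  96. ]
(324, 296) [482.6 -69.2  96. ]
(324, 440) [604.  -73.5  96. ]
```

{"fn": "play_rows", "kwargs": {
  "increments": [
    {"delta_pos": [0, 1, -25], "turn": 0},
    {"delta_pos": [0, 0, -25], "turn": 0},
    {"delta_pos": [0, 0, -25], "turn": 0},
    {"delta_pos": [0, 0, -25], "turn": 0},
    {"delta_pos": [0, 0, -23], "turn": 0}
  ]
}}

```text
time_s: 6.18
position: [440.3, -68.8, 75.8]
orientation: [-0.0, 0.019, 1.0, -0.0]
force: [0.6, -0.1, -0.9]
grip_width: 63.8
```

{"fn": "play_rows", "kwargs": {
  "increments": [
    {"delta_pos": [0, 0, 0], "turn": 0},
    {"delta_pos": [0, 0, 0], "turn": 0},
    {"delta_pos": [0, 0, 0], "turn": 0},
    {"delta_pos": [0, 0, 0], "turn": 0},
    {"delta_pos": [0, 0, 0], "turn": 0}
  ],
  "gripper": 0.1,
  "force": 60
}}

```text
time_s: 6.6
position: [440.8, -68.8, 78.4]
orientation: [0.001, 0.019, 1.0, 0.0]
force: [-1.4, -1.0, 3.5]
grip_width: 24.2
```

{"fn": "play_rows", "kwargs": {
  "increments": [
    {"delta_pos": [0, -4, 0], "turn": 0.02},
    {"delta_pos": [0, -7, 0], "turn": 0.035},
    {"delta_pos": [0.2, -7, 0], "turn": 0.035},
    {"delta_pos": [0.4, -7, 0], "turn": 0.035},
    {"delta_pos": [0.7, -7, 0], "turn": 0.035}
  ]
}}

```text
time_s: 7.02
position: [441.3, -100.3, 77.9]
orientation: [-0.0, -0.063, 0.998, 0.0]
force: [-3.0, 8.0, 5.9]
grip_width: 24.5
```

{"fn": "play_rows", "kwargs": {
  "increments": [
    {"delta_pos": [0.8, -7, 1], "turn": 0.035},
    {"delta_pos": [1.2, -7, 1], "turn": 0.035},
    {"delta_pos": [1.4, -7, 1], "turn": 0.035},
    {"delta_pos": [1.7, -7, 0], "turn": 0.035},
    {"delta_pos": [2, -6, 0], "turn": 0.03}
  ]
}}

```text
time_s: 7.43
position: [448.7, -135.3, 80.8]
orientation: [0.0, -0.147, 0.989, -0.0]
force: [-2.5, 1.5, 0.6]
grip_width: 24.0
```

Run:
```python
from h import *
st();a=read_camera('wrist')[:,:,::-1];b=read_camera('scene')[:,:,::-1][150:350,220:440]
cv2.imwrite('pics/w3c.png',np.hstack([cv2.resize(a,(400,300)),cv2.resize(b,(330,300))]))
```

```text
t 7.43 p [ 448.7 -135.3   80.8] yaw [-3.141  0.    -2.847] F [-2.5  1.5  0.6] w 24.0
```

View pics/w3c.png

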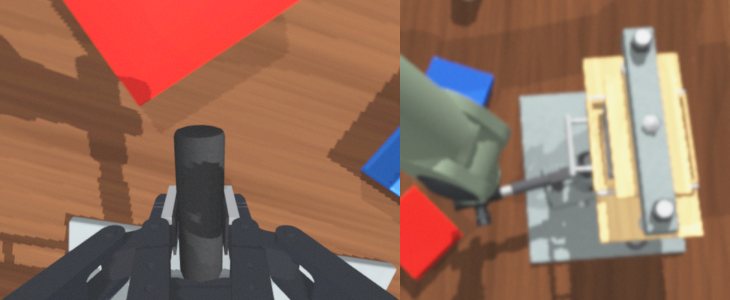

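Run:
```python
from h import *
C=cam('wrist');t=observe()['position']
for v,z in((206,112),(199,100),(222,112)):
    p=onz(C,(320,v),z);print(p.round(1),np.linalg.norm((p-t)[:2]).round(1))
```

```text
[ 397.7 -151.2  112. ] 53.5
[ 398.4 -151.   100. ] 52.8
[ 402.2 -149.9  112. ] 48.8
```

{"fn": "play_rows", "kwargs": {
  "increments": [
    {"delta_pos": [4, 1.3, 0], "turn": 0},
    {"delta_pos": [8, 2.7, 0], "turn": 0},
    {"delta_pos": [8, 2.7, 0], "turn": 0},
    {"delta_pos": [8, 2.7, 0], "turn": 0},
    {"delta_pos": [8, 2.7, 0], "turn": 0}
  ]
}}

```text
time_s: 7.95
position: [484.8, -122.4, 80.3]
orientation: [-0.0, -0.145, 0.989, 0.0]
force: [-5.3, -1.8, -0.3]
grip_width: 24.0
```

{"fn": "play_rows", "kwargs": {
  "increments": [
    {"delta_pos": [8, 2.7, 0], "turn": 0},
    {"delta_pos": [8, 2.7, 0], "turn": 0},
    {"delta_pos": [8, 2.7, 0], "turn": 0},
    {"delta_pos": [4, 1.3, 0], "turn": 0},
    {"delta_pos": [0, 0, 0], "turn": 0}
  ]
}}

```text
time_s: 8.37
position: [513.9, -112.6, 80.4]
orientation: [0.001, -0.145, 0.989, -0.0]
force: [3.5, 1.3, -1.3]
grip_width: 24.3
```

Run:
```python
from h import *
st();a=read_camera('wrist')[:,:,::-1];b=read_camera('scene')[:,:,::-1][160:340,270:430];c=read_camera('side')[:,:,::-1][130:330,150:380]
cv2.imwrite('pics/w4c.png',np.hstack([cv2.resize(b,(400,450),interpolation=2),cv2.resize(c,(400,450),interpolation=2)]));cv2.imwrite('pics/w4.png',a)
```

```text
t 8.37 p [ 513.9 -112.6   80.4] yaw [-3.141e+00  1.000e-03 -2.850e+00] F [ 3.5  1.3 -1.3] w 24.3
```

View pics/w4c.png

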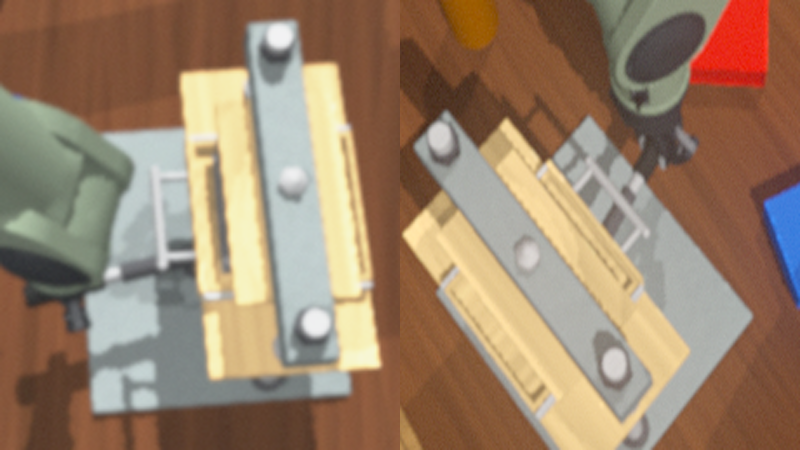

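The scene crop shows the rod from the collar at about (112,275) to (193,257), the tray home and its bar at (160,165–265). The side crop shows the rod from (655,150) to (612,212).

Run:
```python
from h import *
S,D=cam('scene'),cam('side')
f=lambda u,v:(270+u/2.5,160+v/2.5); g=lambda u,v:(150+(u-400)/1.739,130+v/2.25)
P=[onz(S,f(*x),97) for x in[(112,275),(150,267),(193,257)]];Q=[onz(D,g(*x),97) for x in[(655,150),(612,212)]]
for p in P+Q:print(p.round(1))
for A in(P,Q):
    d=A[-1]-A[0];print(np.arctan2(d[1],d[0]))
print(P[0]+167*np.array([np.cos(.29),np.sin(.29),0]))
```

```text
[562.8 -98.1  97. ]
[604.8 -87.   97. ]
[652.5 -73.2  97. ]
[ 513.5 -108.6   97. ]
[602.1 -89.2  97. ]
0.2701032818368632
0.21504731332986074
[722.83060163 -50.31097852  97.        ]
```

{"fn": "play_rows", "kwargs": {
  "increments": [
    {"delta_pos": [1.5, -5, 0], "turn": 0.03},
    {"delta_pos": [2, -5.5, 0], "turn": 0.03},
    {"delta_pos": [2, -5.5, 0], "turn": 0.03},
    {"delta_pos": [2.5, -5.5, 0], "turn": 0.03},
    {"delta_pos": [3, -5.5, 0], "turn": 0.03}
  ]
}}

```text
time_s: 8.93
position: [523.2, -140.8, 80.4]
orientation: [-0.0, -0.219, 0.976, 0.0]
force: [-1.8, -0.6, -0.1]
grip_width: 24.2
```

{"fn": "play_rows", "kwargs": {
  "increments": [
    {"delta_pos": [4, 2.2, 0], "turn": 0},
    {"delta_pos": [4, 2.2, 0], "turn": 0},
    {"delta_pos": [4, 2.2, 0], "turn": 0},
    {"delta_pos": [3, 1.8, 0], "turn": 0},
    {"delta_pos": [0, 0, 0], "turn": 0}
  ]
}}

```text
time_s: 9.35
position: [538.5, -131.9, 80.2]
orientation: [-0.0, -0.219, 0.976, 0.0]
force: [0.7, -1.5, -0.9]
grip_width: 24.6
```

Run:
```python
from h import *
st();b=read_camera('scene')[:,:,::-1][200:320,290:410];c=read_camera('side')[:,:,::-1][140:260,230:350]
cv2.imwrite('pics/w5c.png',np.hstack([cv2.resize(b,(400,400),interpolation=2),cv2.resize(c,(400,400),interpolation=2)]))
```

```text
t 9.35 p [ 538.5 -131.9   80.2] yaw [ 3.141 -0.    -2.701] F [ 0.7 -1.5 -0.9] w 24.6
```

View pics/w5c.png

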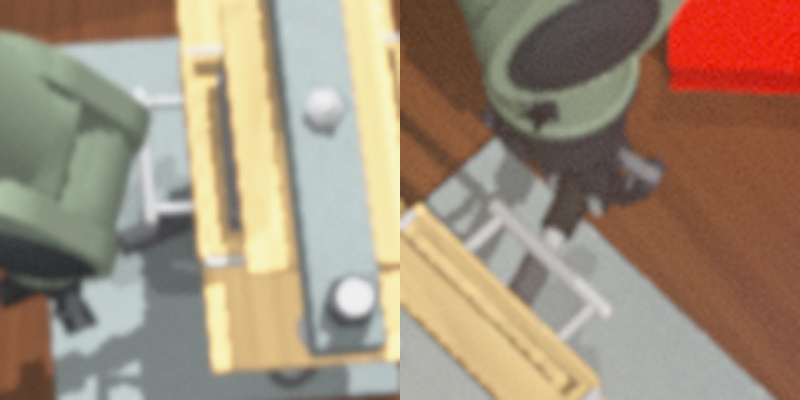

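In the side crop the collar is at about (557,232) and the rod's lower end at (525,292). In the scene crop the rod runs from about (135,238) to (190,222).

Run:
```python
from h import *
S,D=cam('scene'),cam('side')
f=lambda u,v:(290+u/3.333,200+v/3.333); g=lambda u,v:(230+(u-400)/3.333,140+v/3.333)
P=[onz(S,f(*x),99) for x in[(135,238),(190,222)]];Q=[onz(D,g(*x),99) for x in[(557,232),(525,292)]]
t=np.array(observe()['position'])
for p in P+Q:d=p-t;print(p.round(1),np.arctan2(d[1],d[0]).round(3))
for a in(.34,.38,.42,.44):print(a,(t[:2]+207*np.array([np.cos(a),np.sin(a)])).round(1),(Q[0][:2]+167*np.array([np.cos(a),np.sin(a)])).round(1))
# pad again from base-plate/tray? dome in crop:
print(onz(S,f(323,108),312))
```

```text
[ 606.6 -100.5   99. ] 0.433
[652.1 -84.7  99. ] 0.394
[ 570.6 -110.4   99. ] 0.591
[615.5 -88.2  99. ] 0.516
0.34 [733.7 -62.9] [728.  -54.7]
0.38 [730.8 -55.1] [725.7 -48.5]
0.42 [727.6 -47.5] [723.1 -42.3]
0.44 [725.8 -43.7] [721.7 -39.3]
[729.52723818 -49.03727873 312.        ]
```

{"fn": "play_rows", "kwargs": {
  "increments": [
    {"delta_pos": [0, 0, 0], "turn": 0},
    {"delta_pos": [0, 0, 0], "turn": 0},
    {"delta_pos": [0, 0, 0], "turn": 0},
    {"delta_pos": [0, 0, 0], "turn": 0},
    {"delta_pos": [0, 0, 0], "turn": 0}
  ],
  "gripper": 1
}}

```text
time_s: 9.87
position: [538.7, -131.9, 80.4]
orientation: [0.0, -0.219, 0.976, -0.0]
force: [1.0, 0.8, -0.3]
grip_width: 82.6
```

{"fn": "play_rows", "kwargs": {
  "increments": [
    {"delta_pos": [0, 0, 20], "turn": 0},
    {"delta_pos": [0, 0, 30], "turn": -0.05},
    {"delta_pos": [-5, 5, 40], "turn": -0.1},
    {"delta_pos": [-5, 5, 40], "turn": -0.1},
    {"delta_pos": [0, 5, 40], "turn": -0.1}
  ]
}}

```text
time_s: 10.28
position: [527.5, -116.9, 252.1]
orientation: [-0.0, -0.043, 0.999, 0.0]
force: [0.5, 0.5, -0.2]
grip_width: 85.4
```

Run:
```python
from h import *
st();a=read_camera('wrist')[:,:,::-1];cv2.imwrite('pics/w6.png',a)
```

```text
t 10.28 p [ 527.5 -116.9  252.1] yaw [ 3.141 -0.    -3.056] F [ 0.5  0.5 -0.2] w 85.4
```

View pics/w6.png

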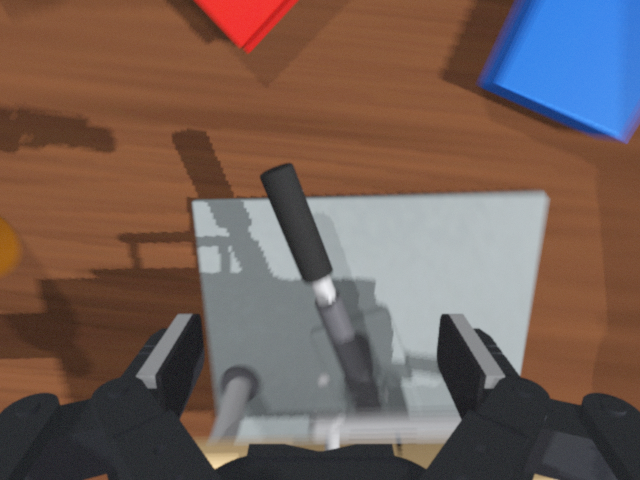

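The wrist view shows the grip from (277,168) to (317,280), the rod on to about (366,400), and the plate's front corners at (193,200) and (548,192).

Run:
```python
from h import *
C=cam('wrist')
A=[onz(C,uv,96) for uv in((277,167),(317,280),(366,400))]
L,Rr=onz(C,(193,200),10),onz(C,(548,192),10)
for p in A+[L,Rr]:print(p.round(1))
d=(Rr-L)[:2];print('W',np.linalg.norm(d));yv=d/np.linalg.norm(d);xv=np.array([yv[1],-yv[0]])
pad=(L+Rr)[:2]/2+205*xv;print('pad',pad,'yaw',np.arctan2(xv[1],xv[0]))
for i,j in((0,1),(0,2)):
    u=(A[j]-A[i])[:2];u/=np.linalg.norm(u);r=A[0][:2]+257*u;e=pad-r
    print('yaw',np.arctan2(u[1],u[0]),'ram',r.round(1),'err',e.round(1),'ram from grip end',(A[1][:2]+167*u).round(1))
```

```text
[ 499.  -151.8   96. ]
[ 589.1 -114.9   96. ]
[705.6 -61.   96. ]
[ 551.9 -241.    10. ]
[516.7 106.   10. ]
W 348.7343773546594
pad [738.27591493 -46.81586679] yaw 0.1010895280047775
yaw 0.38876150523311537 ram [736.8 -54.4] err [1.5 7.6] ram from grip end [743.6 -51.6]
yaw 0.4139923208094215 ram [734.2 -48.4] err [4.  1.6] ram from grip end [742.  -47.7]
```

Two independent estimates, the tool pose with the known handle lengths and the wrist image relative to the base plate, put the saddle 2–5 mm short of the pad. I'll regrasp, nudge it 2.5 mm forward and start pumping.

{"fn": "play_rows", "kwargs": {
  "increments": [
    {"delta_pos": [3, -4, -40], "turn": 0.1},
    {"delta_pos": [4, -5, -40], "turn": 0.1},
    {"delta_pos": [4, -6, -40], "turn": 0.1},
    {"delta_pos": [0, 0, -30], "turn": 0.05},
    {"delta_pos": [0, 0, -20], "turn": 0}
  ]
}}

```text
time_s: 10.75
position: [538.4, -132.0, 77.2]
orientation: [-0.001, -0.221, 0.975, 0.001]
force: [0.9, -0.9, 0.4]
grip_width: 85.5
```

{"fn": "play_rows", "kwargs": {
  "increments": [
    {"delta_pos": [0, 0, 0], "turn": 0},
    {"delta_pos": [0, 0, 0], "turn": 0},
    {"delta_pos": [0, 0, 0], "turn": 0},
    {"delta_pos": [0, 0, 0], "turn": 0},
    {"delta_pos": [0, 0, 0], "turn": 0}
  ],
  "gripper": 0.1,
  "force": 35
}}

```text
time_s: 11.17
position: [540.5, -131.9, 81.8]
orientation: [0.001, -0.219, 0.976, -0.0]
force: [-0.8, 0.2, 0.6]
grip_width: 25.4
```

{"fn": "play_rows", "kwargs": {
  "increments": [
    {"delta_pos": [1, 0.5, 0], "turn": 0},
    {"delta_pos": [1, 0.5, 0], "turn": 0},
    {"delta_pos": [0.5, 0.2, 0], "turn": 0},
    {"delta_pos": [0, 0, 0], "turn": 0},
    {"delta_pos": [0, 0, 0], "turn": 0}
  ]
}}

```text
time_s: 11.58
position: [541.7, -131.0, 80.6]
orientation: [-0.0, -0.219, 0.976, -0.0]
force: [-5.1, -1.2, 0.9]
grip_width: 24.9
```

Now raise the handle.

{"fn": "play_rows", "kwargs": {
  "increments": [
    {"delta_pos": [0.4, 0.2, 11.9], "turn": 0},
    {"delta_pos": [1.2, 0.5, 11.8], "turn": 0},
    {"delta_pos": [1.9, 0.9, 11.7], "turn": 0},
    {"delta_pos": [2.7, 1.2, 11.5], "turn": 0},
    {"delta_pos": [3.5, 1.6, 11.3], "turn": 0}
  ]
}}

```text
time_s: 12.0
position: [552.5, -125.9, 140.3]
orientation: [0.001, -0.219, 0.976, -0.0]
force: [1.7, 1.7, -3.9]
grip_width: 24.7
```

{"fn": "play_rows", "kwargs": {
  "increments": [
    {"delta_pos": [4.2, 1.9, 10.9], "turn": 0},
    {"delta_pos": [4.9, 2.2, 10.6], "turn": 0},
    {"delta_pos": [5.6, 2.5, 10.2], "turn": 0},
    {"delta_pos": [6.3, 2.8, 9.7], "turn": 0},
    {"delta_pos": [6.8, 3, 9.2], "turn": 0}
  ]
}}

```text
time_s: 12.42
position: [580.1, -113.3, 190.7]
orientation: [0.001, -0.219, 0.976, 0.0]
force: [1.5, 0.6, -5.7]
grip_width: 24.8
```

Run:
```python
from h import *
st();a=read_camera('wrist')[:,:,::-1];b=read_camera('scene')[:,:,::-1][180:330,270:420];c=read_camera('side')[:,:,::-1][110:290,190:370]
cv2.imwrite('pics/w7c.png',np.hstack([cv2.resize(x,(266,266)) for x in(b,c)]+[cv2.resize(a,(266,200))[:200]][:0]+[cv2.resize(a[:, 80:560],(266,266))]))
```

```text
t 12.42 p [ 580.1 -113.3  190.7] yaw [-3.141e+00  1.000e-03 -2.700e+00] F [ 1.5  0.6 -5.7] w 24.8
```

View pics/w7c.png

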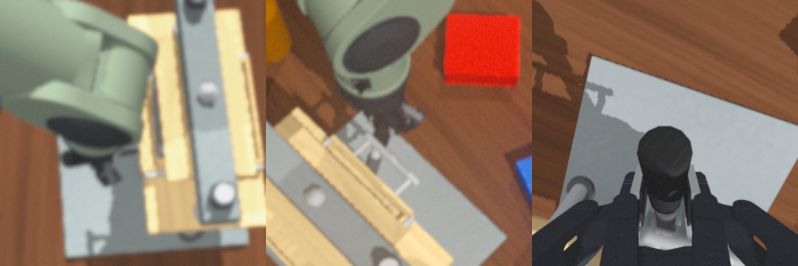

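The handle is up, gripped and clear of the tray bar. Now the first downstroke.

{"fn": "play_rows", "kwargs": {
  "increments": [
    {"delta_pos": [-6.8, -3, -9.2], "turn": 0},
    {"delta_pos": [-6.3, -2.8, -9.7], "turn": 0},
    {"delta_pos": [-5.6, -2.5, -10.2], "turn": 0},
    {"delta_pos": [-4.9, -2.2, -10.6], "turn": 0},
    {"delta_pos": [-4.2, -1.9, -10.9], "turn": 0}
  ]
}}

```text
time_s: 12.98
position: [551.3, -127.3, 138.6]
orientation: [0.0, -0.218, 0.976, -0.0]
force: [-1.5, -1.0, 6.5]
grip_width: 25.2
```

{"fn": "play_rows", "kwargs": {
  "increments": [
    {"delta_pos": [-3.5, -1.6, -11.3], "turn": 0},
    {"delta_pos": [-2.7, -1.2, -11.5], "turn": 0},
    {"delta_pos": [-1.9, -0.9, -11.7], "turn": 0},
    {"delta_pos": [-1.2, -0.5, -11.8], "turn": 0},
    {"delta_pos": [-0.4, -0.2, -11.9], "turn": 0}
  ]
}}

```text
time_s: 13.4
position: [541.5, -131.7, 80.1]
orientation: [0.0, -0.218, 0.976, -0.0]
force: [-1.5, -2.2, 4.4]
grip_width: 24.7
```

{"fn": "play_rows", "kwargs": {
  "increments": [
    {"delta_pos": [0.4, 0.2, 11.9], "turn": 0},
    {"delta_pos": [1.2, 0.5, 11.8], "turn": 0},
    {"delta_pos": [1.9, 0.9, 11.7], "turn": 0},
    {"delta_pos": [2.7, 1.2, 11.5], "turn": 0},
    {"delta_pos": [3.5, 1.6, 11.3], "turn": 0}
  ],
  "force": 25
}}

```text
time_s: 13.82
position: [551.9, -126.2, 140.4]
orientation: [0.0, -0.219, 0.976, -0.0]
force: [3.3, 1.3, -4.4]
grip_width: 24.6
```

{"fn": "play_rows", "kwargs": {
  "increments": [
    {"delta_pos": [4.2, 1.9, 10.9], "turn": 0},
    {"delta_pos": [4.9, 2.2, 10.6], "turn": 0},
    {"delta_pos": [5.6, 2.5, 10.2], "turn": 0},
    {"delta_pos": [6.3, 2.8, 9.7], "turn": 0},
    {"delta_pos": [6.3, 2.8, 8.5], "turn": 0}
  ]
}}

```text
time_s: 14.23
position: [579.2, -113.9, 190.2]
orientation: [0.0, -0.219, 0.976, -0.0]
force: [1.5, 1.0, -6.0]
grip_width: 25.0
```

{"fn": "play_rows", "kwargs": {
  "increments": [
    {"delta_pos": [-6.3, -2.8, -8.5], "turn": 0},
    {"delta_pos": [-6.3, -2.8, -9.7], "turn": 0},
    {"delta_pos": [-5.6, -2.5, -10.2], "turn": 0},
    {"delta_pos": [-4.9, -2.2, -10.6], "turn": 0},
    {"delta_pos": [-4.2, -1.9, -10.9], "turn": 0}
  ]
}}

```text
time_s: 14.65
position: [551.8, -127.2, 139.6]
orientation: [0.001, -0.218, 0.976, -0.001]
force: [-2.5, -2.8, 7.4]
grip_width: 24.8
```

{"fn": "play_rows", "kwargs": {
  "increments": [
    {"delta_pos": [-3.5, -1.6, -11.3], "turn": 0},
    {"delta_pos": [-2.7, -1.2, -11.5], "turn": 0},
    {"delta_pos": [-1.9, -0.9, -11.7], "turn": 0},
    {"delta_pos": [-1.2, -0.5, -11.8], "turn": 0},
    {"delta_pos": [-0.4, -0.2, -11.9], "turn": 0}
  ]
}}

```text
time_s: 15.07
position: [542.2, -131.8, 81.1]
orientation: [0.0, -0.218, 0.976, -0.001]
force: [-2.2, -3.0, 7.1]
grip_width: 25.1
```

{"fn": "play_rows", "kwargs": {
  "increments": [
    {"delta_pos": [0.4, 0.2, 11.9], "turn": 0},
    {"delta_pos": [1.2, 0.5, 11.8], "turn": 0},
    {"delta_pos": [1.9, 0.9, 11.7], "turn": 0},
    {"delta_pos": [2.7, 1.2, 11.5], "turn": 0},
    {"delta_pos": [3.5, 1.6, 11.3], "turn": 0}
  ]
}}

```text
time_s: 15.48
position: [552.4, -125.8, 141.0]
orientation: [0.001, -0.219, 0.976, 0.0]
force: [6.6, 3.8, -6.8]
grip_width: 24.5
```

{"fn": "play_rows", "kwargs": {
  "increments": [
    {"delta_pos": [4.2, 1.9, 10.9], "turn": 0},
    {"delta_pos": [4.9, 2.2, 10.6], "turn": 0},
    {"delta_pos": [5.6, 2.5, 10.2], "turn": 0},
    {"delta_pos": [6.3, 2.8, 9.7], "turn": 0},
    {"delta_pos": [6.3, 2.8, 8.5], "turn": 0}
  ]
}}

```text
time_s: 15.9
position: [579.6, -113.2, 190.9]
orientation: [0.001, -0.219, 0.976, 0.0]
force: [5.7, 3.4, -11.5]
grip_width: 24.9
```

{"fn": "play_rows", "kwargs": {
  "increments": [
    {"delta_pos": [-6.3, -2.8, -8.5], "turn": 0},
    {"delta_pos": [-6.3, -2.8, -9.7], "turn": 0},
    {"delta_pos": [-5.6, -2.5, -10.2], "turn": 0},
    {"delta_pos": [-2.6, -1.1, -5.4], "turn": 0},
    {"delta_pos": [-2.3, -1.1, -5.2], "turn": 0}
  ],
  "force": 60
}}

```text
time_s: 16.32
position: [555.5, -125.1, 151.6]
orientation: [0.0, -0.218, 0.976, -0.0]
force: [-7.5, -1.1, 12.6]
grip_width: 24.3
```

{"fn": "play_rows", "kwargs": {
  "increments": [
    {"delta_pos": [-2, -0.9, -5.5], "turn": 0},
    {"delta_pos": [-1.8, -0.8, -5.5], "turn": 0},
    {"delta_pos": [-1.7, -0.8, -5.7], "turn": 0},
    {"delta_pos": [-0.8, -0.4, -3], "turn": 0},
    {"delta_pos": [0, 0, 0], "turn": 0}
  ],
  "force": 60
}}

```text
time_s: 16.73
position: [549.0, -128.1, 131.6]
orientation: [-0.0, -0.218, 0.976, -0.0]
force: [-7.7, -1.9, 11.7]
grip_width: 24.4
```

{"fn": "play_rows", "kwargs": {
  "increments": [
    {"delta_pos": [-0.8, -0.4, -3], "turn": 0},
    {"delta_pos": [-0.7, -0.3, -3], "turn": 0},
    {"delta_pos": [-0.5, -0.2, -2], "turn": 0},
    {"delta_pos": [0, 0, 0], "turn": 0},
    {"delta_pos": [0, 0, 0], "turn": 0}
  ]
}}

```text
time_s: 17.15
position: [547.2, -129.0, 124.2]
orientation: [-0.0, -0.218, 0.976, -0.0]
force: [-9.6, -3.2, 14.3]
grip_width: 24.4
```

{"fn": "play_rows", "kwargs": {
  "increments": [
    {"delta_pos": [-0.5, -0.2, -2], "turn": 0},
    {"delta_pos": [-0.5, -0.2, -2], "turn": 0},
    {"delta_pos": [0, 0, 0], "turn": 0},
    {"delta_pos": [0, 0, 0], "turn": 0},
    {"delta_pos": [0, 0, 0], "turn": 0}
  ]
}}

```text
time_s: 17.57
position: [546.4, -129.4, 120.4]
orientation: [0.0, -0.218, 0.976, -0.0]
force: [-9.1, -1.8, 15.7]
grip_width: 24.7
```

{"fn": "play_rows", "kwargs": {
  "increments": [
    {"delta_pos": [-0.5, -0.2, -2], "turn": 0},
    {"delta_pos": [-0.4, -0.2, -2], "turn": 0},
    {"delta_pos": [0, 0, 0], "turn": 0},
    {"delta_pos": [0, 0, 0], "turn": 0},
    {"delta_pos": [0, 0, 0], "turn": 0}
  ]
}}

```text
time_s: 17.98
position: [545.7, -129.8, 116.5]
orientation: [0.0, -0.219, 0.976, -0.0]
force: [-10.0, -2.0, 17.5]
grip_width: 23.8
```

{"fn": "play_rows", "kwargs": {
  "increments": [
    {"delta_pos": [-0.4, -0.2, -2], "turn": 0},
    {"delta_pos": [-0.4, -0.2, -2], "turn": 0},
    {"delta_pos": [0, 0, 0], "turn": 0},
    {"delta_pos": [0, 0, 0], "turn": 0},
    {"delta_pos": [0, 0, 0], "turn": 0}
  ]
}}

```text
time_s: 18.4
position: [545.0, -130.0, 112.6]
orientation: [0.0, -0.219, 0.976, -0.0]
force: [-8.4, -1.7, 19.1]
grip_width: 24.5
```

Run:
```python
from h import *
st();a=read_camera('wrist')[:,:,::-1];b=read_camera('scene')[:,:,::-1][200:320,300:420];c=read_camera('side')[:,:,::-1][140:290,220:370]
c0=cv2.imread('pics/w4.png')
cv2.imwrite('pics/w8c.png',np.vstack([np.hstack([cv2.resize(x,(400,300)) for x in(a,c0)]),np.hstack([cv2.resize(x,(300,300),interpolation=2) for x in(b,c)]+[np.zeros((300,200,3),np.uint8)])]))
```

```text
t 18.4 p [ 545.  -130.   112.6] yaw [-3.141e+00  1.000e-03 -2.701e+00] F [-8.4 -1.7 19.1] w 24.5
```

View pics/w8c.png

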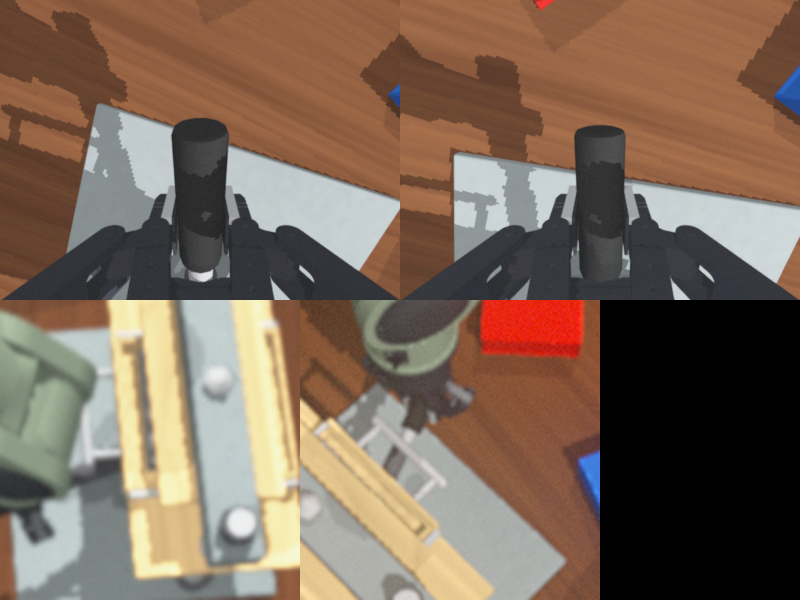

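The upper row compares the wrist view now (cap at (200,130), 57 px wide) with the level-handle view (cap 50 px wide). The handle stands at about 0.2–0.25 rad with a few mm of pad slip, and the tray is still home with the jack under the platen. A firmer grip and a short push will show whether the handle has stopped.

{"fn": "play_rows", "kwargs": {
  "increments": [
    {"delta_pos": [0, 0, 0], "turn": 0},
    {"delta_pos": [0, 0, 0], "turn": 0},
    {"delta_pos": [0, 0, 0], "turn": 0},
    {"delta_pos": [0, 0, 0], "turn": 0},
    {"delta_pos": [0, 0, 0], "turn": 0}
  ],
  "force": 115
}}

```text
time_s: 18.97
position: [545.0, -130.0, 112.6]
orientation: [0.0, -0.219, 0.976, -0.0]
force: [-9.9, -1.8, 19.0]
grip_width: 23.1
```

{"fn": "play_rows", "kwargs": {
  "increments": [
    {"delta_pos": [0, 0, -1], "turn": 0},
    {"delta_pos": [0, 0, -1], "turn": 0},
    {"delta_pos": [0, 0, 0], "turn": 0},
    {"delta_pos": [0, 0, 0], "turn": 0},
    {"delta_pos": [0, 0, 0], "turn": 0}
  ]
}}

```text
time_s: 19.38
position: [544.6, -130.3, 110.6]
orientation: [0.0, -0.218, 0.976, -0.0]
force: [-12.7, -2.7, 22.7]
grip_width: 23.7
```

Run:
```python
from h import *
st()
def cap(a):  # width of dark grip just below the cap rows
    g=cv2.cvtColor(a,cv2.COLOR_BGR2GRAY)
    return [(r,int((g[r,250:390]<70).sum())) for r in range(180,260,10)]
print(cap(cv2.imread('pics/w4.png')));a=read_camera('wrist')[:,:,::-1].copy();print(cap(a));cv2.imwrite('pics/w9.png',a)
```

```text
t 19.38 p [ 544.6 -130.3  110.6] yaw [-3.141 -0.    -2.701] F [-12.7  -2.7  22.7] w 23.7
[(180, 0), (190, 0), (200, 0), (210, 76), (220, 51), (230, 33), (240, 34), (250, 36)]
[(180, 0), (190, 39), (200, 81), (210, 88), (220, 78), (230, 55), (240, 51), (250, 59)]
```

Run:
```python
from h import *
S,D=cam('scene'),cam('side')
o=cv2.imread('pics/w4c.png')
n=np.hstack([cv2.resize(read_camera('scene')[:,:,::-1][160:340,270:430],(400,450),interpolation=2),cv2.resize(read_camera('side')[:,:,::-1][130:330,150:380],(400,450),interpolation=2)])
cv2.imwrite('pics/w10.png',n)
# best shift of patch by template match with parabola
def sh(x0,y0,x1,y1,m=10):
    t=o[y0:y1,x0:x1];r=cv2.matchTemplate(n[y0-m:y1+m,x0-m:x1+m],t,cv2.TM_CCOEFF_NORMED);_,v,_,p=cv2.minMaxLoc(r)
    return p[0]-m,p[1]-m,round(v,3)
print('scene platen slot',sh(335,115,378,300),'scene platen end',sh(200,310,270,385),'beam',sh(250,15,335,365))
print('side platen slot',sh(435,260,555,435),'side tray edge',sh(540,160,640,300),'beam',sh(415,105,640,400,4))
for C,sx,sy in((S,2.5,2.5),(D,1.739,2.25)):
    for X in((790,-45,200),(690,-45,200)):print(((proj(C,np.add(X,(0,0,11)))-proj(C,X))*(sx,sy)).round(1))
```

```text
scene platen slot (2, -3, 0.991) scene platen end (2, 0, 0.912) beam (0, -1, 0.973)
side platen slot (-2, -3, 0.996) side tray edge (8, 8, 0.658) beam (-1, -2, 0.934)
[ 2.1 -3. ]
[ 1.2 -3. ]
[-1.9 -3. ]
[-1.2 -3.5]
```

The platen patches have shifted by exactly what an 11 mm rise predicts: (2,-3) px in the scene and (-2,-3) px in the side. So the book is against the head. I'll hold for a moment to check the load is steady, then hand in.

{"fn": "play_rows", "kwargs": {
  "increments": [
    {"delta_pos": [0, 0, 0], "turn": 0},
    {"delta_pos": [0, 0, 0], "turn": 0},
    {"delta_pos": [0, 0, 0], "turn": 0},
    {"delta_pos": [0, 0, 0], "turn": 0},
    {"delta_pos": [0, 0, 0], "turn": 0}
  ]
}}

```text
time_s: 19.95
position: [544.6, -130.2, 110.7]
orientation: [0.0, -0.218, 0.976, -0.0]
force: [-12.8, -2.9, 22.4]
grip_width: 23.3
```

{"fn": "play_rows", "kwargs": {
  "increments": [
    {"delta_pos": [0, 0, 0], "turn": 0},
    {"delta_pos": [0, 0, 0], "turn": 0},
    {"delta_pos": [0, 0, 0], "turn": 0},
    {"delta_pos": [0, 0, 0], "turn": 0},
    {"delta_pos": [0, 0, 0], "turn": 0}
  ]
}}

```text
time_s: 20.37
position: [544.6, -130.2, 110.6]
orientation: [0.0, -0.218, 0.976, -0.0]
force: [-12.2, -1.7, 21.9]
grip_width: 22.8
```

```bash
python3 -c "
from h import *
print(finish_job());st()"
```

```text
the job is handed in; nothing more can be done
None
the job is handed in; nothing more can be done
```

I handed the job in at about 20 s, with the gripper still leaning on the jack handle. I never saw the saddle under the platen directly, and the hand-in reports no verdict.

**What I did**
- **Tray:** I pushed it in until it met a firm stop.
- **Jack:** I swung and pushed it by its grip until the saddle was under the lift pad. I then pumped two full strokes and a third that went down to about 0.2 rad.

**Last checks**
- **Platen:** It has risen about 11 mm, since both cameras show exactly the shift that rise predicts. That puts the book against the head.
- **Hold:** The downward push on the handle was steady at about 22 N over the last 0.8 s before hand-in. This is above the suggested 10–15 N, but part of it is friction in the tight grip.

**What did not agree or is uncertain**
- **Saddle position:** Two indirect estimates put it 2–5 mm short of the pad's centre, so I nudged the jack 2.5 mm forward. The side camera disagreed with the other views by several mm across the handle.
- **Handle stop:** It felt softer than "firm" at first, partly because the pads slipped about 4 mm on the grip. With a firmer grip, 2 mm more travel added about 4 N.
- **Sideways push:** A push of about 12 N towards the press remained at the end.
- **Tipping limit:** Lifting and pumping forces at the grip briefly reached 6–7 N while the jack was unloaded, above the 4 N at which it can tip. I saw no tipping, but I did not measure the jack's tilt.

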